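Roll the bar into the V-block and set it against the stop

ROBOT

A 7-joint arm with a two-finger parallel gripper is mounted at the origin on the work surface. World frame = base frame: x ahead of the robot, y to its left, z up, the work surface at z = 0. Lengths are in m, angles in rad, forces in N, time in s.
With the tool pointing down it reaches from about 0.4 to 0.875 m from the base axis. Payload 19.3 kg.
Tool frame: the origin (TCP) lies on the centre line of the jaws, within the pads' length; the fingertips stand bot.tip_reach ahead of it and the grasp point (between the pads) lies 6 mm ahead of it (bot.tip_reach is the distance from the TCP to the fingertips, in m); z points along the fingers, y is the line along which they close (so a half turn about z gives the same grasp; the last joint's range is limited). The gripper opens to 85 mm and grips with 20 to 120 N. Pads are 22 mm wide; open, the fingers measure 114 mm over their backs; the gripper's body (76 mm by 85 mm) begins 54 mm behind the grasp point. The pads swing forward as they close: fully open they stand 13 mm farther back than shut.
Start: joints at [-0.07, 0.521, -0.036, 1.599, 0.021, 1.021, -0.113], TCP at [0.625, -0, 0.256] pointing down, gripper open.
Joint ranges: [-2.91, 2.91], [-0.3, 2.13], [-1.5, 1.42], [0.17, 2.43], [-1.26, 4.41], [0.16, 1.93], [-2.52, 2.52]. Speed limits (rad/s): [1.89, 1.89, 2.39, 2.39, 3.01, 3.01, 3.01].

INTERFACE

Orientations are given as a unit quaternion [x, y, z, w].
In Python, from workcell import bot, planner, optics, order gives the robot as it stands. Calls block until the motion is done:
- bot.move_to(position, orientation): joint-space move of the TCP to a pose.
- bot.move_straight(position, ori=None, velocity=0.15, f_stop=None): straight line of the TCP; ori=None keeps the orientation; velocity is the mean speed in m/s. With f_stop (N) it stops when the force on the tool has changed by that much, and returns True; else False.
- bot.move_j(angles): joint-space move.
- bot.gripper_open() and bot.clamp(): open the fingers fully, or close them until they stop; the grip force is fixed at half the most.
- bot.wait(seconds).
- planner.ik(position, orientation): joint angles nearest the present ones, or None.
- bot.get_state(): the state.
- optics.read_camera(name): name is "scene" or "side" or "wrist"; returns a dict with "img" (480x640x3 uint8, blue, green, red), "camera_matrix" (3x3 intrinsics, pixels), "dist_coeffs" ([k1, k2, p1, p2, k3] as OpenCV has them; the pictures are not rectified), "extrinsics" (4x4, takes a point from camera to world coordinates). Camera axes: x right, y down, z forward; pixel columns grow to the right and rows downward; lengths in m; the calibration is good to about 2 mm. A picture is of the moment at which its call begins. There is no depth.
A pose or a line that the arm cannot do raises bot.PlanningError and nothing moves.
- order.sign_off(): hands the job in; it is judged then, once.
The state is a dict: "time_s": time; "joints": joint angles; "qvel": joint speeds; "effort": joint torques, N m; "position": TCP position; "eef_rot": TCP orientation; "wrist_force": force on the tool from outside, world axes, zero at the start; "moment": the same for the moment, N m; "width": finger opening in m; "grasp_force": force on a finger pad.
Only numpy, scipy, OpenCV 4.12 (cv2) and the standard library are available. Lean on these libraries where they do the work, as an engineer would, in place of code of your own. Each camera call takes 0.05 s, during which the arm holds its last target. There are 200 camera calls.

TASK

Set the round steel bar up for marking: with the fingertips, roll it sideways over the steel plate until it drops into the V-block (the block with one big V and an end stop, not the one with several small grooves), then push it endways along the V until its end is against the stop, and take the hand away. Roll and push only: never pick the bar up or carry it, and do not let it fall onto the bench. Leave the other tools and pieces where they lie.

Things in the scene. Friction and masses are not known exactly. Their poses are not given: they have to be found in the camera images.
- bar: polished oiled steel cylinder, 28 mm diameter, 120 mm long, 0.58 kg, lying on the plate within 7 degrees of parallel to the V. Origin: on its axis, half-way (51 mm above the bench). x along the bar; y, z turn as it rolls. Rolls at about 1 N, stops soon after a slow push; pushed well above mid-height it may wedge, at or just below mid-height it rolls. Slides endways in the V at 2 to 4 N
- plate: flat steel plate on a black rubber pad, fixed, 210 mm (its x) by 250 mm (y), top 37 mm above the bench. Origin: centre of the underside; z up. The bar rolls along its y; V-block and grooved block stand against its +y and -y sides, either way round. The bar starts with its end 13 to 27 mm short of the stop's face along x, so that rolled squarely it passes clear of the stop
- vblock: steel V-block, fixed, standing upright on the bench against one side of the plate with a 1 mm gap, its axes parallel to the plate's. 110 mm long (its x), 52 mm wide (y), top 36 mm high, 1 mm below the plate. One 90-degree V runs the whole length along x in the middle of the top, 32 mm wide at the top. A stop plate 6 mm thick, 38 mm wide and 50 mm high closes its +x end (the end farther from the robot); the -x end is open. Origin: centre of the underside, on the bench; z up
- stop_face (a point): point on the V-block's stop, on the inner face that looks to -x of the V-block, where the axis of the bar meets it when the bar lies in the V: 55 mm along x from the V-block's origin, 39.8 mm above the bench. Axes as the V-block's. The bar set up properly has its axis through this point, parallel to x, its centre 60 mm to the -x side of it; its other end then sticks out 10 mm past the V-block's open end
- groove_block: steel forming block, fixed, 110 x 52 mm and 36 mm high like the V-block but with four small half-round grooves (5 to 11 mm) and no stop; against the other side of the plate. Not used. Origin: centre of the underside; z up
- punch_a: steel stamp punch, 75 mm long, 11 mm square, lying on the plate near the plate's far (+x) edge, roughly along the plate's y. Leave alone. Origin: middle of its underside; x along it
- punch_b: steel stamp punch, 68 mm long, 10 mm square, lying on the bench between the robot and the plate. Leave alone. Origin: middle of its underside; x along it
- planisher: hammer with wooden handle and two round flat faces, 260 mm long, head 88 mm, 29 mm high, lying on the bench behind the plate. Leave alone. Origin: half-way along, underside; x towards the head
- ball_pein: smaller ball-pein hammer, 240 mm long, head 83 mm, 29 mm high, lying on the bench beyond the block on the right (-y) side. Leave alone. Origin: half-way along, underside; x towards the head
- cuff: brass cuff, a ring 62 mm across and 26 mm high standing with its axis upright on the bench, far left of the plate. Leave alone. Origin: centre of its underside
- strip: flat brass strip 90 x 16 x 4 mm on the bench, near left. Leave alone. Origin: centre of its underside; x along it
- pliers: round-nose pliers with orange handles, 140 mm long, 13 mm high, on the bench beyond the block on the left (+y) side. Leave alone. Origin: under the pivot; x towards the jaws
- tin: round aluminium tin 67 mm across, 28 mm high, on the bench, far right. Leave alone. Origin: centre of its underside
Things that resemble listed ones, but are neither listed nor needed, are in the scene too. Leave any blue or yellow look-alike of the bar alone.

How it is judged:
On the way, in this order (a step that is already met when the one before it is completed fails the run):
1. the bar rolls over on the plate (turns through more than a third of a turn while on the plate's level) (angle between bar's own z axis and vertical above 2 rad and height (world z) of bar above 0.047 m and contact force between bar and plate above 0.5 N).
2. the bar has dropped into the V (y of bar in the frame of stop_face between -0.003 and 0.003 m and z of bar in the frame of stop_face between -0.003 and 0.003 m and angle between the x axis of bar and the x axis of vblock, either way round below 0.05 rad), for 0.2 s.
At the end, for the whole second after the job is handed in: the bar lies at rest in the V of the V-block (axis within 3 mm sideways and in height, within 3 degrees of the V) with its end against the stop, gap under 3 mm (all of step 2 and x of bar in the frame of stop_face between -0.063 and -0.057 m and contact force between bar and vblock above 1 N and linear speed of bar below 0.01 m/s); the robot touches nothing.
It fails at once if the bar is lifted (more than 7 mm above the height at which it rolls on the plate) (height (world z) of bar above 0.058 m).
It fails at once if the bar is carried: held by the fingers without resting on the plate or a block (contact force between the fingers and bar above 1 N and contact force between bar and plate below 0.02 N and contact force between bar and vblock below 0.02 N and contact force between bar and groove_block below 0.02 N).
It fails at once if the bar falls off onto the bench (height (world z) of bar below 0.03 m).
It fails at once if another tool or piece is moved by more than 20 mm (distance of any of punch_a, punch_b, planisher, ball_pein, cuff, strip, pliers, tin from where it was at the start of the episode above 0.02 m).
It also fails if it takes over 54 s, if anything falls off the work surface, if the arm or the gripper's body presses on something with over 40 N, if the wrist force passes 120 N, or if a joint passes its speed limit or range.

## Working session

There is one attempt and no reset: what is moved stays moved. The work goes in short steps, each a Python script; the robot and the scene stay as the last script left them, time stands still between calls to the robot, and variables do not carry over. Pictures are saved under pics/ and viewed, at most 10 in all, crops included, and the job is handed in when it is done.

```bash
mkdir -p pics; ls; python3 - <<'E'
from workcell import bot, planner, optics, order
import cv2
for n in ("scene","side","wrist"):
    c=optics.read_camera(n); cv2.imwrite(f"pics/{n}0.png",c["img"]); print(n,c["camera_matrix"],c["dist_coeffs"],c["extrinsics"])
print(bot.tip_reach); print(bot.get_state())
E
```

```text
pics
scene [[481.12059315   0.         316.84343798]
 [  0.         481.12059315 243.26206998]
 [  0.           0.           1.        ]] [-0.02403028  0.          0.          0.          0.        ] [[-0.7450211   0.50018483 -0.44131474  0.90319797]
 [ 0.66699161  0.56666004 -0.48375469  0.42708378]
 [ 0.00810867 -0.65476067 -0.75579277  0.69663481]
 [ 0.          0.          0.          1.        ]]
side [[469.91169216   0.         318.75567599]
 [  0.         469.91169216 241.86637875]
 [  0.           0.           1.        ]] [-0.1256996  0.         0.         0.         0.       ] [[-0.99406445 -0.08219162  0.07127697  0.49055249]
 [-0.10714624  0.62608366 -0.77235933  0.66827325]
 [ 0.01885611 -0.77541202 -0.63117403  0.60023767]
 [ 0.          0.          0.          1.        ]]
wrist [[384.03691675   0.         320.94056775]
 [  0.         384.03691675 242.10140665]
 [  0.           0.           1.        ]] [-0.0242832  0.         0.         0.         0.       ] [[ 9.99998982e-01 -6.51317146e-04 -1.26923536e-03  6.24564530e-01]
 [-1.00534555e-03 -9.52969827e-01 -3.0306352
[... 216 characters left out ...]
188488, -0.03631175,  1.59985374,  0.02119702,
        1.02107647, -0.11282746]), 'qvel': array([ 2.83788665e-04, -1.04255523e-03, -5.67352298e-04, -4.81622588e-04,
        1.56635954e-03, -1.68539551e-03,  4.60236567e-05]), 'effort': array([ 4.00798544e-04, -9.27376485e+01,  1.98035471e+00, -3.70049715e+01,
        1.79930578e-02,  6.46477114e-03, -1.41420460e-05]), 'position': array([ 6.24783749e-01, -3.03558766e-05,  2.55861604e-01]), 'eef_rot': array([ 7.07123700e-01,  7.07089737e-01, -3.16583587e-04, -2.74225085e-04]), 'wrist_force': array([ 0.37402877, -0.54233723, -0.21701457]), 'moment': array([ 0.02661051, -0.00452821,  0.02216832]), 'grasp_force': 0.0, 'width': 0.08553637651610267}
```

View pics/wrist0.png

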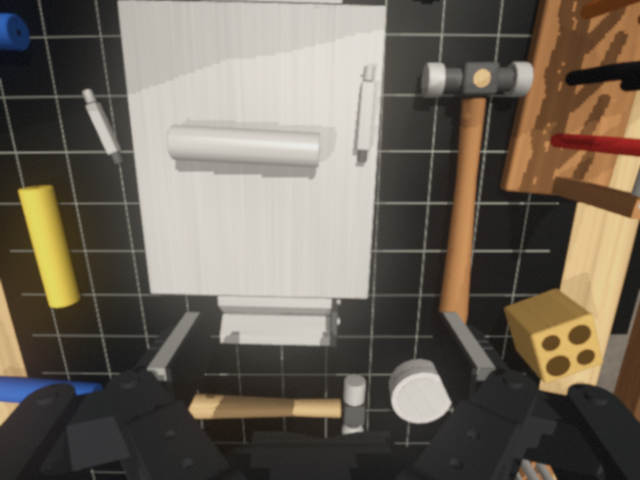

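View pics/scene0.png

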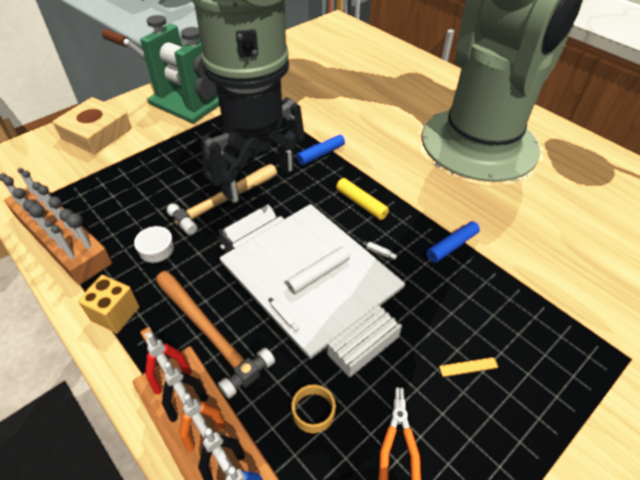

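View pics/side0.png

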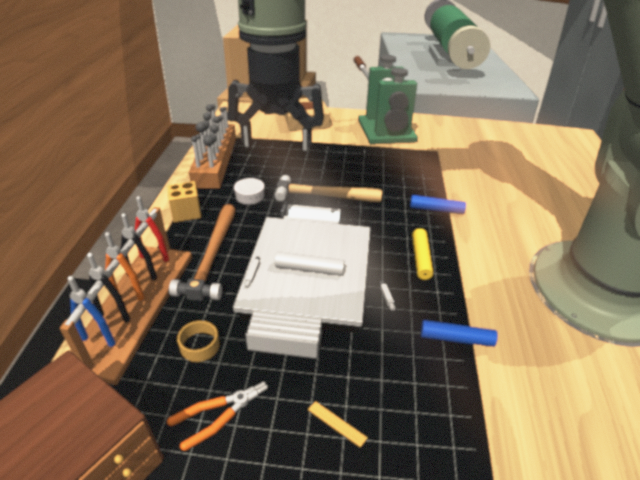

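The V-block is the block at the bottom in the wrist view (219–340, 297–345), on the −y side: one V, with the stop at its right (+x) end at (337, 320). The grooved block is on the +y side, at (365, 340) in the scene view. The only bar-like piece on the plate is the polished steel one at (170–320, 145) in the wrist view. The blue and yellow cylinders are on the bench and I'll leave them alone. Next I'll move the wrist camera closer to measure.

```bash
cat > h.py <<'E'
from workcell import bot, planner, optics, order
import cv2, numpy as np
Q=[0.70710678,0.70710678,0,0]
def world(c,px,z):
    p=cv2.undistortPoints(np.array(px,float).reshape(-1,1,2),c["camera_matrix"],c["dist_coeffs"]).reshape(-1,2)
    E=np.asarray(c["extrinsics"]); d=np.c_[p,np.ones(len(p))]@E[:3,:3].T; o=E[:3,3]
    return o+d*((z-o[2])/d[:,2])[:,None]
def snap(n,f,s=1):
    c=optics.read_camera(n); cv2.imwrite(f"pics/{f}.png",c["img"]); return c
E
python3 - <<'E'
from h import *
c=optics.read_camera("wrist")
np.set_printoptions(precision=4,suppress=True)
print("plate",world(c,[(120,0),(385,5),(368,298),(150,294)],.037))
print("bar ends",world(c,[(170,142),(320,147)],.051))
print("vb top",world(c,[(219,297),(333,297),(331,345),(219,345)],.036))
bot.move_straight([0.60,0.05,0.25],Q)
c=snap("wrist","w1"); print(c["extrinsics"],bot.get_state()["time_s"])
cv2.imwrite("pics/w1b.png",cv2.resize(c["img"],(800,600)))
E
```

```text
plate [[ 0.4681  0.167   0.037 ]
 [ 0.6741  0.1622  0.037 ]
 [ 0.6696 -0.0874  0.037 ]
 [ 0.4588 -0.0833  0.037 ]]
bar ends [[0.5007 0.0598 0.051 ]
 [0.6235 0.0554 0.051 ]]
vb top [[ 0.5253 -0.0868  0.036 ]
 [ 0.6358 -0.0868  0.036 ]
 [ 0.6343 -0.1402  0.036 ]
 [ 0.5208 -0.1403  0.036 ]]
[[ 1.     -0.0005  0.0001  0.5997]
 [-0.0005 -0.9529 -0.3033  0.1265]
 [ 0.0002  0.3033 -0.9529  0.368 ]
 [ 0.      0.      0.      1.    ]] 0.775
```

View pics/w1b.png

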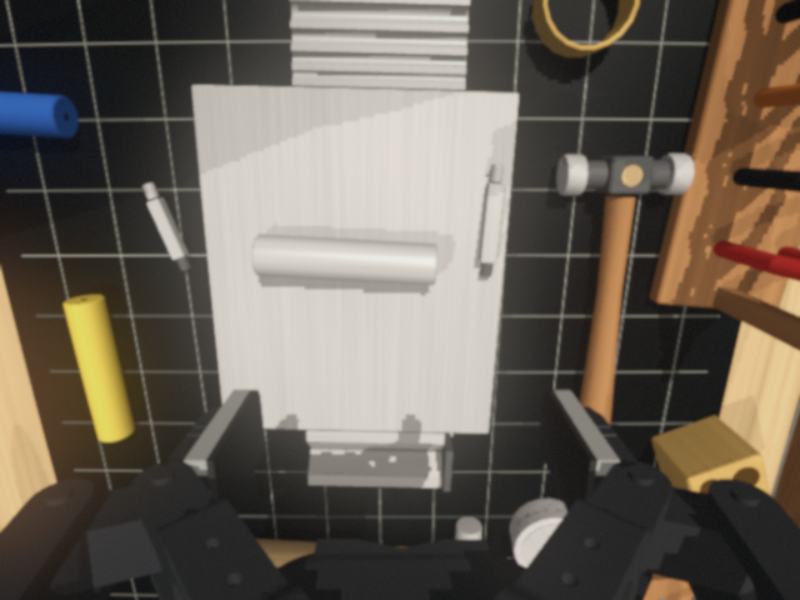

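The enlarged view confirms the steel bar at (253–438, 258) on the plate. The single-V block with its stop at (448, 460) is on the −y side, and the grooved block is at the top (380, 45).

```bash
python3 - <<'E'
from h import *
np.set_printoptions(precision=4,suppress=True)
c=optics.read_camera("wrist"); k=.8; f=lambda l,z:world(c,np.array(l)*k,z)
print("plate",f([(193,85),(519,95),(490,433),(265,430)],.037))
b=f([(255,257),(437,264)],.051);print("bar",b,np.linalg.norm(b[1]-b[0]))
print("vb",f([(307,432),(444,433),(442,489),(308,485)],.036)); print("stop top",f([(446,432),(453,432),(452,490)],.05))
E
```

```text
plate [[ 0.4674  0.1663  0.037 ]
 [ 0.6754  0.1597  0.037 ]
 [ 0.6703 -0.0883  0.037 ]
 [ 0.4917 -0.0854  0.037 ]]
bar [[0.5014 0.0574 0.051 ]
 [0.6242 0.0523 0.051 ]] 0.12286155136146447
vb [[ 0.5248 -0.0878  0.036 ]
 [ 0.6338 -0.0888  0.036 ]
 [ 0.6336 -0.1426  0.036 ]
 [ 0.5224 -0.1385  0.036 ]]
stop top [[ 0.6339 -0.0789  0.05  ]
 [ 0.6393 -0.0789  0.05  ]
 [ 0.6402 -0.1323  0.05  ]]
```

```bash
cat >> h.py <<'E'
from scipy.spatial.transform import Rotation as R
YAW=np.deg2rad(-1.4)
QV=(R.from_euler('z',YAW)*R.from_quat(Q)).as_quat()
ex=np.array([np.cos(YAW),np.sin(YAW),0]); ey=np.array([-np.sin(YAW),np.cos(YAW),0])
P0=np.array([.5628,.0549,0])   # bar centre at start
def at(dx,dy,z): return P0+dx*ex+dy*ey+np.array([0,0,z])
def st(): s=bot.get_state(); return np.round(np.r_[s["time_s"],s["position"],(s["position"]-P0)@ey,s["wrist_force"]],4)
E
python3 - <<'E'
from h import *
bot.move_straight(at(0,.047,.14),QV,velocity=.1)
print(st(),bot.get_state()["width"])
print(bot.move_straight(at(0,.047,.085),velocity=.06)); print(st())
print(bot.move_straight(at(0,.047,.045),velocity=.01,f_stop=4)); print(st())
s=bot.get_state()["position"]
bot.move_straight(s+[0,0,.004],velocity=.02); print(st())
E
```

```text
[2.2417 0.5643 0.1016 0.1404 0.0468 0.0766 0.1758 0.7996] 0.08549991517871029
False
[ 3.3083  0.5642  0.102   0.0853  0.0471  0.2522  0.8787 -0.5026]
True
[ 6.4333  0.564   0.1019  0.0489  0.047  -1.4711  0.5156  8.2802]
[ 6.8083  0.5641  0.1019  0.053   0.047  -0.713   0.3702  1.0629]
```

```bash
python3 - <<'E'
from h import *
print(bot.move_straight(at(0,.018,.053),velocity=.02,f_stop=15),st())
print(bot.move_straight(at(0,-.085,.053),velocity=.025,f_stop=15),st())
c=snap("wrist","w2"); s=snap("side","s2")
cv2.imwrite("pics/m2.png",np.vstack([cv2.resize(c["img"][180:],(640,300)),cv2.resize(s["img"][180:330,180:480],(600,300)).copy() if 0 else cv2.resize(s["img"][180:330,180:500],(640,300))]))
E
```

```text
False [ 8.4083  0.5632  0.073   0.053   0.0181 -0.0799 -0.014  -0.3146]
False [12.675   0.5607 -0.03    0.053  -0.085  -0.228  -0.1334  0.4043]
```

View pics/m2.png

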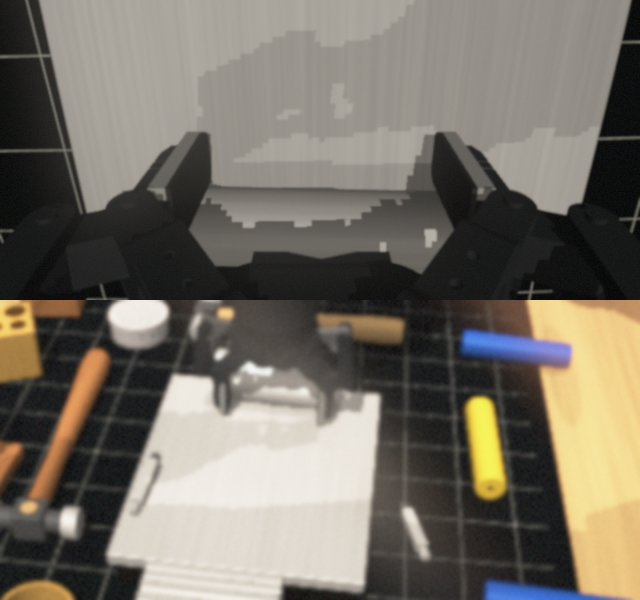

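The bar lies square between and just ahead of the two fingers, with its edge at (210–435, 188), and it's still on the plate. I'll carry on into the V.

```bash
python3 - <<'E'
from h import *
print(bot.move_straight(at(0,-.137,.053),velocity=.02,f_stop=12),st())
bot.wait(.3)
bot.move_straight(at(0,-.11,.053),velocity=.06)
bot.move_straight(at(0,-.08,.16),velocity=.12)
bot.move_straight(at(.02,-.06,.22),velocity=.15)
c=snap("wrist","w3");print(st())
cv2.imwrite("pics/w3b.png",cv2.resize(c["img"],(800,600)))
E
```

```text
False [15.525   0.5594 -0.082   0.053  -0.1369  0.4083 -0.5286 -0.2269]
[ 1.81417e+01  5.80500e-01 -6.10000e-03  2.18800e-01 -6.05000e-02
  1.05870e+00 -3.41600e-01  8.04500e-01]
```

View pics/w3b.png

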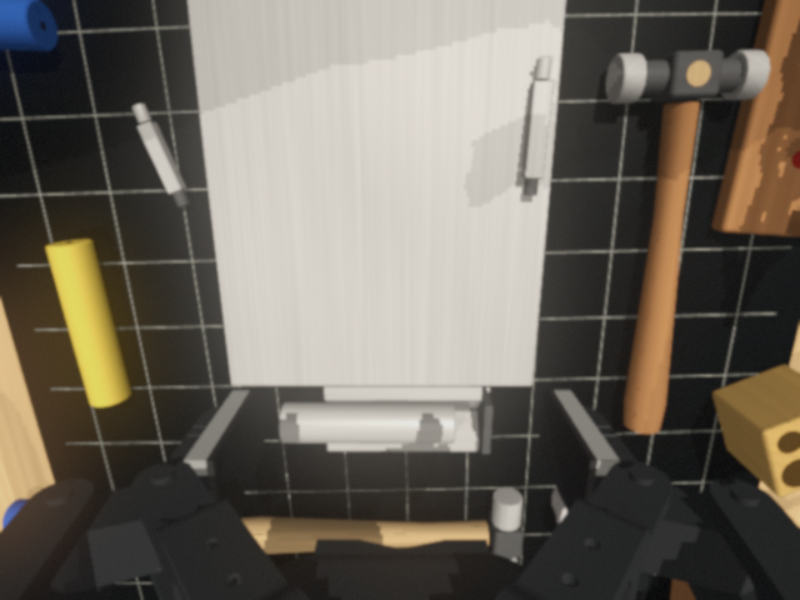

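The bar is in the V, from (280, 424) to (457, 426), with the stop at (486, 420), so a gap of about 20 mm is left. Next I'll measure and push it endways with the fingers closed.

```bash
python3 - <<'E'
from h import *
np.set_printoptions(precision=4,suppress=True)
c=optics.read_camera("wrist")
b=world(c,np.array([(280,424),(457,426)])*.8,.042);print(b,np.linalg.norm(b[1]-b[0]))
print(world(c,np.array([(484,393),(483,452)])*.8,.05), world(c,np.array([(324,390),(482,390)])*.8,.036))
bot.clamp()
print(bot.get_state()["width"],st())
# 35 mm behind the -x end, high
p=b[0]-.035*ex; p[2]=.13
bot.move_straight(p,QV,velocity=.12); print(st())
E
```

```text
[[ 0.4917 -0.1109  0.042 ]
 [ 0.6161 -0.1154  0.042 ]] 0.12449453568025409
[[ 0.633  -0.0855  0.05  ]
 [ 0.6336 -0.1316  0.05  ]] [[ 0.5236 -0.0881  0.036 ]
 [ 0.634  -0.0908  0.036 ]]
0.0002758315915996855 [18.9583  0.5813 -0.0056  0.22   -0.06   -0.54    0.7464 -1.0118]
[20.6583  0.4572 -0.1097  0.1302 -0.1671 -0.7438  0.5155  1.5084]
```

```bash
python3 - <<'E'
from h import *
p=bot.get_state()["position"].copy(); p[1]=-.1108
q=p.copy(); q[2]=.056
print(bot.move_straight(q,QV,velocity=.06,f_stop=8),st())
r=q+.06*ex
print(bot.move_straight(r,velocity=.012,f_stop=9),st())
s=bot.get_state()["position"]; print("contact front offset; travel", (s-q)@ex)
E
```

```text
False [22.0417  0.4574 -0.1109  0.0563 -0.1683  0.2311 -0.5551 -1.2924]
True [25.2917  0.4998 -0.1119  0.0555 -0.1683 -0.126   0.1443  0.1769]
contact front offset; travel 0.042648414631244976
```

```bash
python3 - <<'E'
from h import *
np.set_printoptions(precision=4,suppress=True)
s=bot.get_state()["position"]
bot.move_straight(s-.03*ex,velocity=.06)
bot.move_straight(s-.03*ex+[0,0,.08],velocity=.12)
bot.move_straight([.58,-.03,.17],QV,velocity=.15); bot.gripper_open()
c=snap("wrist","w4");print(st())
cv2.imwrite("pics/w4b.png",cv2.resize(c["img"][260:420,180:480],(800,427),interpolation=cv2.INTER_CUBIC))
E
```

```text
[28.6833  0.58   -0.03    0.17   -0.0845 -0.3083 -0.7264 -0.5884]
```

View pics/w4b.png

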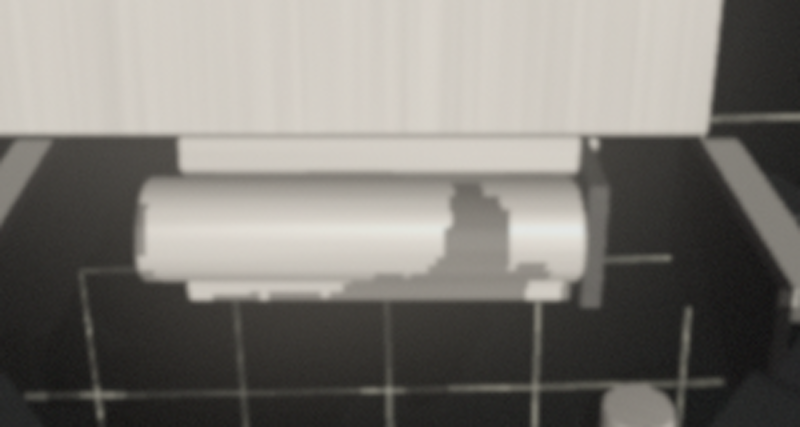

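The bar's end at (585, 230) looks flush with the stop. There's time left, so I'll push once more with a higher force threshold to check.

```bash
python3 - <<'E'
from h import *
bot.clamp()
e=np.array([.4998,-.1119,.056])
bot.move_straight(e-.035*ex+[0,0,.08],QV,velocity=.15)
bot.move_straight(e-.035*ex,velocity=.1)
bot.move_straight(e-.006*ex,velocity=.05,f_stop=15)
a=bot.move_straight(e+.012*ex,velocity=.01,f_stop=18); s=bot.get_state()["position"]
print(a,(s-e)@ex*1000,st())
bot.move_straight(s-.03*ex,velocity=.06)
bot.move_straight(s-.03*ex+[0,0,.1],velocity=.15)
bot.wait(.3); print(st())
c=snap("wrist","w5"); s=snap("side","s5")
cv2.imwrite("pics/m5.png",np.vstack([cv2.resize(s["img"][180:330,180:500],(640,300)),c["img"][180:]]))
E
```

```text
True 0.07227632630819994 [33.225   0.4999 -0.1119  0.0554 -0.1683 -0.2615 -0.0966  0.2569]
[34.9917  0.4697 -0.1111  0.1549 -0.1683 -0.6774 -1.1259  0.2175]
```

View pics/m5.png

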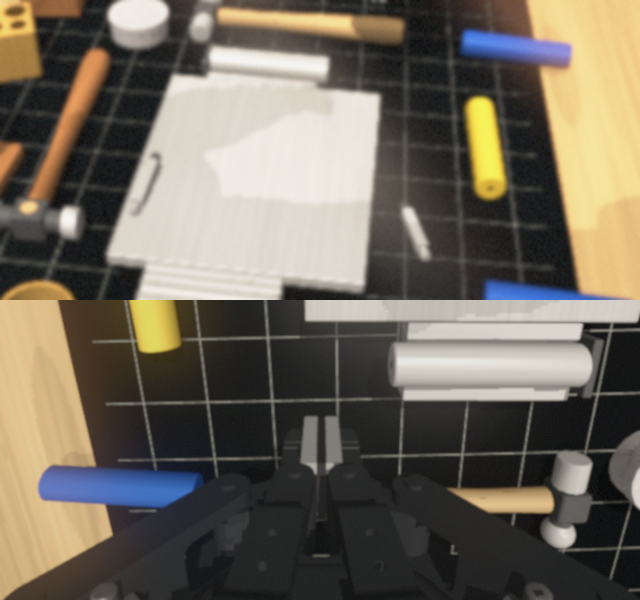

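The second push stopped 0.07 mm from where the first one did, even with the threshold doubled, so the bar is hard against the stop. The picture shows it in the V (390–592, 365) touching the stop at (594, 365), with the hand clear.

```bash
python3 -c "
from workcell import order
print(order.sign_off())"
```

```text
the job is handed in; nothing more can be done
None
```

The bar was rolled over the plate into the V-block and pushed up against its stop, the hand was taken clear, and the job was handed in at about 35 s of the 54 s allowed; the hand-in returned no verdict.

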